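# Lid the tins of fixings from a stack of plug lids

## Task

The bench is about to get dusty, so close the four open tins of fixings: take the stack of turned wooden lids apart and put each lid on the tin it fits, plug down and fully home so that it sits level on the rim. Leave the tins, the mug and the oil can standing where they are.

Things in the scene. Friction and masses are not known exactly. Their poses are not given: they have to be found in the camera images.
- lid_a_mid (a point): The largest of four turned beech lids, 60 g; at first the bottom of the stack, on the bench. Upright-sided disc 68 mm across, 16 thick, flat top; under it a tapered plug 12 deep, 56 mm across at the disc, 42 at its flat foot; 28 high in all. The point is the disc's centre: on the axis, 8 mm below the top, 20 above the foot. z is up. It fits only tin_a.
- lid_b_mid (a point): The second largest of four turned beech lids, 45 g; at first on lid_a. Upright-sided disc 59 mm across, 16 thick, flat top; under it a tapered plug 12 deep, 47 mm across at the disc, 33 at its flat foot; 28 high in all. The point is the disc's centre: on the axis, 8 mm below the top, 20 above the foot. z is up. It fits only tin_b.
- lid_c_mid (a point): The second smallest of four turned beech lids, 35 g; at first on lid_b. Upright-sided disc 50 mm across, 16 thick, flat top; under it a tapered plug 12 deep, 38 mm across at the disc, 24 at its flat foot; 28 high in all. The point is the disc's centre: on the axis, 8 mm below the top, 20 above the foot. z is up. It fits only tin_c.
- lid_d_mid (a point): The smallest of four turned beech lids, 25 g; at first the top of the stack, on lid_c. Upright-sided disc 41 mm across, 16 thick, flat top; under it a tapered plug 12 deep, 29 mm across at the disc, 15 at its flat foot; 28 high in all. The point is the disc's centre: on the axis, 8 mm below the top, 20 above the foot. z is up. It fits only tin_d.
- tin_a_mouth (a point): The largest of four open round steel tins, loose, upright on the bench, with brass countersunk wood screws in it (450 g): 62 mm outside, 56 high, wall 2, mouth 58 across, fixings 14 or more below the rim. The point is the mouth's centre at rim height; z up. Takes lid_a: home, the lid's disc rests on the rim and its point is 8 mm above this one.
- tin_b_mouth (a point): The second largest of four open round steel tins, loose, upright on the bench, with steel wire nails in it (360 g): 53 mm outside, 52 high, wall 2, mouth 49 across, fixings 14 or more below the rim. The point is the mouth's centre at rim height; z up. Takes lid_b: home, the lid's disc rests on the rim and its point is 8 mm above this one.
- tin_c_mouth (a point): The second smallest of four open round steel tins, loose, upright on the bench, with steel hexagon nuts in it (300 g): 44 mm outside, 48 high, wall 2, mouth 40 across, fixings 14 or more below the rim. The point is the mouth's centre at rim height; z up. Takes lid_c: home, the lid's disc rests on the rim and its point is 8 mm above this one.
- tin_d_mouth (a point): The smallest of four open round steel tins, loose, upright on the bench, with short beech joint dowels in it (240 g): 35 mm outside, 44 high, wall 2, mouth 31 across, fixings 14 or more below the rim. The point is the mouth's centre at rim height; z up. Takes lid_d: home, the lid's disc rests on the rim and its point is 8 mm above this one.
- oil_can: Small dark oil can with a thin bent spout, 62 x 116 x 158 mm, loose, standing by the work; origin under its centre. Not part of the job.
- mug: Stoneware mug, 81 mm across, 116 mm with its handle, 94 mm high, loose, standing by the work; origin under its centre. Not part of the job.

How it is judged:
By the outcome, as a careful person would: the job done as asked, in the order asked, and still so for the second after the job is handed in, with the robot touching nothing.
It also fails if it takes over 120 s, if anything falls off the work surface, if the arm or the gripper's body presses on something with over 40 N, if the wrist force passes 120 N, or if a joint passes its speed limit or range.

## Robot

A 7-joint arm with a two-finger parallel gripper is mounted at the origin on a cart in front of the work surface, level with it; the furniture and walls round the work are solid. World frame = base frame: x ahead of the robot, y to its left, z up, the work surface at z = 0. Lengths are in m, angles in rad, forces in N, time in s.
With the tool pointing down it reaches from about 0.425 to 0.925 m from the base axis. Payload 6.8 kg.
Tool frame: the origin (TCP) lies between the finger pads; the fingertips stand ahead of it and the grasp point (between the pads) is the TCP (tip_extent is the z of the fingertips in the tool frame, in m); z points along the fingers, y is the line along which they close (so a half turn about z gives the same grasp; the last joint's range is limited). The gripper opens to 85 mm and grips with 20 to 120 N. Pads are 22 mm wide; open, the fingers measure 114 mm over their backs; the gripper's body (76 mm by 85 mm) begins 54 mm behind the grasp point. The pads swing forward as they close: fully open they stand 13 mm farther back than shut.
Start: joints at [-1.456, 0.477, 0.022, 1.555, -0.011, 1.109, -0.083], TCP at [0.149, 0.658, 0.25] pointing down, gripper open.
Joint ranges: [-2.96, 2.96], [-0.34, 2.1], [-1.41, 1.46], [0.24, 2.44], [-1.37, 4.51], [0.17, 1.92], [-2.96, 2.96]. Speed limits (rad/s): [2.39, 2.39, 3.14, 3.14, 3.14, 3.14, 3.14].

## Interface

Orientations are given as a rotation vector (axis times angle).
In Python, from cell import * gives the robot as it stands.
- The arm moves only by the tool step_arm, never from a script. Its argument "commands" is a list of rows, each a list of 7 numbers: the shift along the world's x, y, z in mm, then the turn, a rotation vector about the world's x, y, z in rad, then the opening, from 0 (shut) to 1 (fully open). A call has 1 to 12 rows; each row shifts and turns the commanded pose from where the row before left it; what a row does not reach is not made up. A row lasts 1/8 s, in which the tool goes at most 62.5 mm and 10.7 degrees, less where a joint would pass 70% of its speed; a pose out of reach is approached as far as the arm can. A call is refused whole if a number of a shift passes 62.5 or a number of a turn 0.188, either way. A call with a gripper value outside its range is refused whole. The fingers move at their own pace and stop on an object; "grip_force" is the grip in N (left out, the last holds). Time passes only in rows, so rows that do not move let the fingers close. It gives the time, the measured TCP pose, the force, the opening and the grip force at its end, in the units of the state.
- read_state(): the state, without advancing time (a new reading comes with each control period).
- grab_frame(name): name is "side" or "top" or "wrist"; returns a dict with "pixels" (400x640x3 uint8, red, green, blue), "range_z" (400x640 float32, m along the optical axis (not along the pixel's ray), 0 where there is no reading), "fx", "fy", "cx", "cy" (pixels), "R" (3x3) and "t" (3): a world point X has camera coordinates R X + t. Camera axes: x right, y down, z forward; pixel columns grow to the right and rows downward; lengths in m; the calibration is good to about 2 mm. A picture is of the moment at which its call begins.
- job_done(): hands the job in; it is judged then, once.
The state is a dict: "time": time; "qpos": joint angles; "qd": joint speeds; "tau": joint torques, N m; "position": TCP position; "eef_rot": TCP orientation; "wrist_force": force on the tool from outside, world axes, zero at the start; "moment": the same for the moment, N m; "finger_gap": finger opening in m; "gripper_force": force on a finger pad.
Only numpy, scipy, OpenCV 4.12 (cv2) and the standard library are available. Lean on these libraries where they do the work, as an engineer would, in place of code of your own. Each camera call takes 0.05 s, during which the arm holds its last target. There are 200 camera calls.

## Working session

There is one attempt and no reset: what is moved stays moved. The work goes in short steps, Python scripts to look and compute and a tool call to move; the robot and the scene stay as the last step left them, time stands still between calls to the robot, and variables do not carry over. Pictures are saved under pics/ and viewed, at most 14 in all, crops included, and the job is handed in when it is done.

Besides the shell and the picture viewer there is one more tool, called after "Request:" in YAML: its name, and indented under it one key for each argument. step_arm: Moves the arm, as the interface text tells. Its arguments: {"type":"object","properties":{"commands":{"type":"array","items":{"type":"array","items":{"type":"number"}}},"grip_force":{"type":"number"}},"required":["commands"]}

```bash
mkdir -p pics; ls; python3 - <<'E'
from cell import *
import cv2,numpy as np
for n in("side","top"):
    f=grab_frame(n); cv2.imwrite(f"pics/{n}0.png",f["pixels"][:,:,::-1]); np.savez(f"{n}0.npz",**f)
    print(n,f["fx"],f["cx"],f["cy"],(-f["R"].T@f["t"]).round(3),f["R"].round(2).tolist())
s=read_state();print({k:np.round(v,3).tolist() for k,v in s.items()})
E
```

```text
pics
side 388.32313637815184 308.0860272582892 198.09813732168698 [ 0.323 -0.706  0.705] [[0.95, -0.32, 0.02], [-0.18, -0.59, -0.79], [0.26, 0.74, -0.62]]
top 422.4149611613973 319.13548887246844 201.5013523351154 [0.373 0.039 1.187] [[0.0, -1.0, -0.01], [-0.98, -0.0, -0.19], [0.19, 0.01, -0.98]]
{'time': 0.1, 'qpos': [-1.456, 0.478, 0.022, 1.556, -0.011, 1.109, -0.083], 'qd': [0.0, -0.002, -0.002, -0.001, 0.001, -0.001, 0.001], 'tau': [0.004, -59.777, 1.613, -28.195, 0.013, 0.005, -0.0], 'position': [0.149, 0.658, 0.249], 'eef_rot': [-0.349, -3.122, 0.003], 'wrist_force': [-0.298, 0.173, -0.403], 'moment': [-0.004, 0.046, -0.033], 'gripper_force': 0.0, 'finger_gap': 0.085}
```

View pics/side0.png

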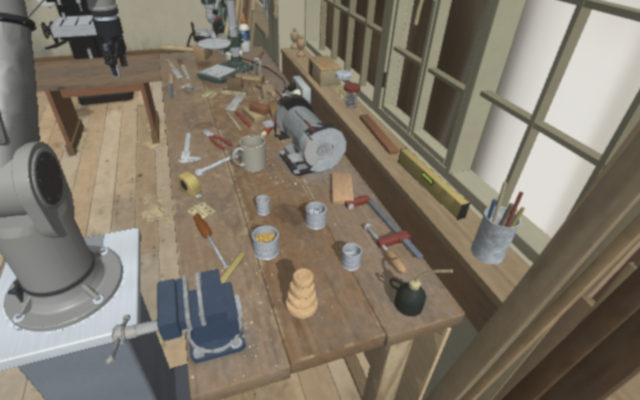

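View pics/top0.png

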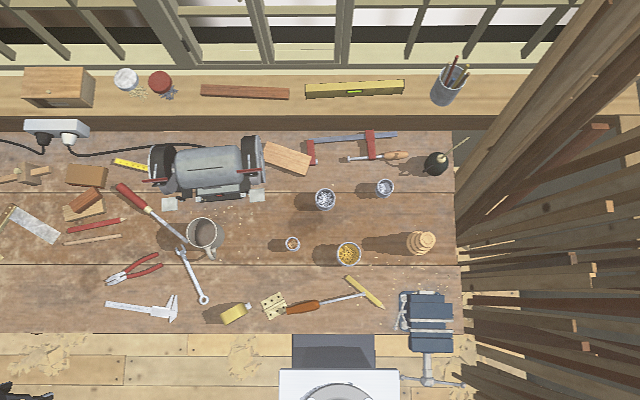

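The side view shows the stack at (302,292), tin a (265,242), b (316,215), c (351,256) and d (263,204). In the top view the stack is at (421,243), with a (348,253), b (325,198), c (385,186) and d (293,243). The mug is at (203,233) and the oil can at (437,162).

```bash
cat > h.py <<'E'
import numpy as np,cv2
from scipy.optimize import least_squares
R_OUT=dict(a=.031,b=.0265,c=.022,d=.0175); RIM=dict(a=.056,b=.052,c=.048,d=.044); LID=dict(a=.034,b=.0295,c=.025,d=.0205)
def cloud(f):
    z=f["range_z"];v,u=np.indices(z.shape)
    P=np.stack([(u-f["cx"])/f["fx"]*z,(v-f["cy"])/f["fy"]*z,z],-1)-f["t"]
    P=P@f["R"]; P[z<=0]=np.nan
    return P
def near(P,c,r,lo,hi):
    P=P.reshape(-1,3); d=np.hypot(P[:,0]-c[0],P[:,1]-c[1])
    return P[(d<r)&(P[:,2]>lo)&(P[:,2]<hi)]
def circ(p,r0=None):
    c=p[:,:2].mean(0)
    if r0: s=least_squares(lambda q:np.hypot(p[:,0]-q[0],p[:,1]-q[1])-r0,c,loss="soft_l1",f_scale=.001); return s.x,r0
    s=least_squares(lambda q:np.hypot(p[:,0]-q[0],p[:,1]-q[1])-q[2],[*c,.025],loss="soft_l1",f_scale=.001)
    return s.x[:2],s.x[2]
E
python3 - <<'E'
from h import *
px=dict(top=dict(s=(421,240),a=(348,253),b=(325,198),c=(385,186),d=(293,243),mug=(203,233),oil=(437,162)),
 side=dict(s=(302,272),a=(265,242),b=(316,215),c=(351,256),d=(263,204),mug=(250,152),oil=(409,295)))
for n in px:
    P=cloud(np.load(n+"0.npz"))
    tbl=near(P,(.5,0),.3,-.02,.02); print(n,"table z",np.median(tbl[:,2]).round(4))
    for k,(u,v) in px[n].items():
        q=P[v-2:v+3,u-2:u+3].reshape(-1,3); c=np.nanmedian(q,0)
        p=near(P,c,.06,.02,.3); zt=np.percentile(p[:,2],97)
        out=[c.round(3),"ztop",zt.round(4),len(p)]
        if k in RIM:
            r=p[p[:,2]>zt-.006]; cc,rr=circ(r); c2,_=circ(r,R_OUT[k]-.001)
            out+=[cc.round(4),rr.round(4),c2.round(4),len(r)]
        elif k=="s":
            for lo,hi in((.084,.12),(.07,.08),(.042,.052),(.016,.026)):
                r=near(P,c,.06,lo,hi); out+=[len(r),r[:,:2].mean(0).round(4) if len(r) else 0]
        else: out+=[p.min(0).round(3),p.max(0).round(3)]
        print(k,*out)
E
```

```text
top table z 0.0004
s [ 0.483 -0.207  0.112] ztop 0.1151 559 259 [ 0.4828 -0.2206] 14 [ 0.4781 -0.2026] 21 [ 0.4794 -0.1992] 42 [ 0.4762 -0.1993]
a [ 0.455 -0.026  0.04 ] ztop 0.0579 456 [ 0.4525 -0.027 ] 0.0302 [ 0.4525 -0.027 ] 76
b [0.607 0.037 0.035] ztop 0.0533 328 [0.6051 0.0364] 0.0256 [0.6051 0.0364] 75
c [ 0.641 -0.131  0.034] ztop 0.05 238 [ 0.6371 -0.1303] 0.0213 [ 0.6371 -0.1303] 53
d [0.482 0.124 0.028] ztop 0.0471 150 [0.4808 0.1253] 0.0167 [0.4808 0.1253] 41
mug [0.512 0.38  0.008] ztop 0.0952 484 [0.461 0.32  0.02 ] [0.545 0.401 0.097]
oil [ 0.701 -0.272  0.062] ztop 0.1392 481 [ 0.678 -0.32   0.02 ] [ 0.742 -0.235  0.15 ]
side table z -0.0004
s [ 0.486 -0.212  0.111] ztop 0.1124 1162 384 [ 0.4834 -0.2279] 74 [ 0.4781 -0.2401] 88 [ 0.4773 -0.242 ] 117 [ 0.4747 -0.241 ]
a [ 0.448 -0.035  0.041] ztop 0.056 623 [ 0.4529 -0.0277] 0.03 [ 0.4529 -0.0277] 126
b [0.599 0.014 0.043] ztop 0.0516 373 [0.6054 0.0358] 0.0258 [0.6055 0.0358] 91
c [ 0.63  -0.146  0.04 ] ztop 0.0478 349 [ 0.6374 -0.1303] 0.021 [ 0.6374 -0.1303] 96
d [0.479 0.11  0.036] ztop 0.044 163 [0.4812 0.1246] 0.0163 [0.4811 0.1246] 53
mug [0.49  0.324 0.076] ztop 0.0915 587 [0.435 0.313 0.02 ] [0.544 0.382 0.094]
oil [ 0.695 -0.291  0.053] ztop 0.1447 928 [ 0.679 -0.33   0.02 ] [ 0.741 -0.234  0.155]
```

Request:
step_arm:
  commands:
    - [39,-45,3,0,0,0.025,1]
    - [39,-45,3,0,0,0.025,1]
    - [39,-45,3,0,0,0.025,1]
    - [39,-45,3,0,0,0.025,1]
    - [39,-45,3,0,0,0.025,1]
    - [39,-45,3,0,0,0.025,1]
    - [39,-45,3,0,0,0.025,1]
    - [39,-45,3,0,0,0.025,1]
    - [39,-45,3,0,0,0.022,1]
    - [0,0,0,0,0,0,1]

```text
time: 1.35
position: [0.5034, 0.2478, 0.2774]
eef_rot: [0.016, 3.14, -0.003]
wrist_force: [-1.0, 1.0, 0.9]
finger_gap: 0.0857
gripper_force: 0.0
```

```bash
python3 - <<'E'
import cell
print([n for n in dir(cell) if n[0]!='_'], getattr(cell,'tip_extent',None))
E
```

```text
['PlanningError', 'grab_frame', 'job_done', 'read_state', 'tip_extent'] 0.019
```

Request:
step_arm:
  commands:
    - [-2.5,-58.5,0,0,0,0,1]
    - [-2.5,-58.5,0,0,0,0,1]
    - [-2.5,-58.5,0,0,0,0,1]
    - [-2.5,-58.5,0,0,0,0,1]
    - [-2.5,-58.5,0,0,0,0,1]
    - [-2.5,-58.5,0,0,0,0,1]
    - [-2.5,-58.5,0,0,0,0,1]
    - [-2.5,-58.5,0,0,0,0,1]
    - [0,0,0,0,0,0,1]
    - [0,0,0,0,0,0,1]

```text
time: 2.6
position: [0.4803, -0.2133, 0.2768]
eef_rot: [0.0, -3.141, -0.002]
wrist_force: [-0.6, 0.9, 0.9]
finger_gap: 0.0849
gripper_force: 0.0
```

```bash
python3 - <<'E'
from cell import *
from h import *
f=grab_frame("wrist"); cv2.imwrite("pics/w1.png",f["pixels"][:,:,::-1]); np.savez("w1.npz",**f)
print((-f["R"].T@f["t"]).round(3),f["R"].round(2).tolist())
P=cloud(f); T=cloud(np.load("top0.npz")); S=cloud(np.load("side0.npz"))
from scipy.spatial import cKDTree
for n,Q in(("wrist",P),("top",T),("side",S)):
  for k,z in(("d",.112),("c",.084),("b",.056),("a",.028)):
    # side+top band of each disc: outermost points per band
    q=near(Q,(.483,-.222),.045,z-.013,z-.003); 
    if len(q)>15: print(n,k,"sidefit",circ(q,LID[k])[0].round(4),len(q),end=' ')
    q=near(Q,(.483,-.222),.045,z-.003,z+.006)
    if len(q)>15: print("top cent",q.mean(0).round(4),np.ptp(q,0)[:2].round(3))
    else: print(len(q))
print({k:np.round(v,4).tolist() for k,v in read_state().items() if k in("position","eef_rot","qpos")})
E
```

```text
[ 0.415 -0.213  0.402] [[-0.0, 1.0, 0.0], [0.97, -0.0, 0.26], [0.26, 0.0, -0.97]]
wrist d sidefit [ 0.485  -0.2231] 59 top cent [ 0.4838 -0.223   0.1131] [0.04 0.04]
wrist c sidefit [ 0.4832 -0.2222] 45 top cent [ 0.4698 -0.219   0.085 ] [0.038 0.049]
wrist b sidefit [ 0.4834 -0.2204] 39 top cent [ 0.4676 -0.2136  0.057 ] [0.048 0.057]
wrist a sidefit [ 0.4842 -0.2188] 36 top cent [ 0.4661 -0.2096  0.029 ] [0.059 0.067]
top d sidefit [ 0.4861 -0.2236] 26 top cent [ 0.4853 -0.223   0.1121] [0.036 0.039]
top c sidefit [ 0.4834 -0.2237] 25 top cent [ 0.4761 -0.2126  0.0842] [0.047 0.043]
top b sidefit [ 0.4837 -0.2217] 24 top cent [ 0.4787 -0.2066  0.0558] [0.057 0.045]
top a sidefit [ 0.4847 -0.2201] 28 top cent [ 0.4796 -0.2017  0.0282] [0.063 0.051]
side d sidefit [ 0.4858 -0.2226] 76 top cent [ 0.485  -0.2243  0.1112] [0.04 0.04]
side c sidefit [ 0.4841 -0.2216] 81 top cent [ 0.4788 -0.2327  0.0831] [0.049 0.042]
side b sidefit [ 0.4844 -0.2196] 102 top cent [ 0.4788 -0.2353  0.0553] [0.058 0.045]
side a sidefit [ 0.4851 -0.2182] 93 top cent [ 0.4799 -0.2374  0.0272] [0.067 0.051]
{'qpos': [-0.1329, 0.2141, 0.5068, 1.9061, -0.1199, 1.0518, 1.9963], 'position': [0.4805, -0.2127, 0.2769], 'eef_rot': [0.0024, -3.1409, -0.0017]}
```

View pics/w1.png

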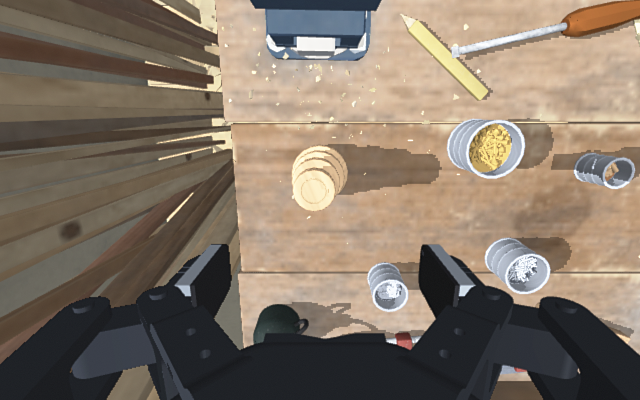

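Wrist view: the stack's top is at (314,190). Tin a is at (485,148), b at (518,265), c at (388,288) and d at (605,170). The planks on the left start at about u=235, so I'll check clearance to them.

```bash
python3 - <<'E'
from h import *
for n in("w1","top0"):
    P=cloud(np.load(n+".npz")).reshape(-1,3)
    m=(P[:,0]>.36)&(P[:,0]<.6)&(P[:,2]>.01)&(P[:,2]<.5)&(P[:,1]<-.26)
    q=P[m]
    for lo in np.arange(0,.5,.05):
        s=q[(q[:,2]>=lo)&(q[:,2]<lo+.05)]; print(n,lo.round(2),len(s),s[:,1].max().round(3) if len(s) else '')
    t=P[(abs(P[:,0]-.48)<.03)&(abs(P[:,2])<.005)];print("edge",t[:,1].min())
E
```

```text
w1 0.0 117 -0.618
w1 0.05 0 
w1 0.1 0 
w1 0.15 0 
w1 0.2 0 
w1 0.25 374 -0.26
w1 0.3 11829 -0.26
w1 0.35 537 -0.271
w1 0.4 0 
w1 0.45 0 
edge -0.6310321072191245
top0 0.0 1030 -0.618
top0 0.05 1279 -0.624
top0 0.1 1556 -0.628
top0 0.15 1069 -0.634
top0 0.2 488 -0.64
top0 0.25 32 -0.646
top0 0.3 0 
top0 0.35 0 
top0 0.4 0 
top0 0.45 0 
edge -0.719340122181878
```

Request:
step_arm:
  commands:
    - [5,-10,0,0,0,0,1]
    - [0,0,-40,0,0,0,1]
    - [0,0,-40,0,0,0,1]
    - [0,0,0,0,0,0,1]
    - [0,0,0,0,0,0,1]

```text
time: 3.28
position: [0.4861, -0.2249, 0.1985]
eef_rot: [0.0, 3.14, -0.001]
wrist_force: [0.5, -1.0, 0.4]
finger_gap: 0.0855
gripper_force: 0.0
```

Request:
step_arm:
  commands:
    - [0,1,-30,0,0,0,1]
    - [0,0,-30,0,0,0,1]
    - [0,0,-20,0,0,0,1]
    - [0,0,-10,0,0,0,1]
    - [0,0,0,0,0,0,0.6]
    - [0,0,0,0,0,0,0.3]
    - [0,0,0,0,0,0,0.3]
    - [0,0,0,0,0,0,0.3]
    - [0,0,0,0,0,0,0.3]
    - [0,0,0,0,0,0,0.3]
  grip_force: 30

```text
time: 4.53
position: [0.4861, -0.2239, 0.1084]
eef_rot: [0.001, 3.139, -0.0]
wrist_force: [-0.9, 0.9, 6.9]
finger_gap: 0.0396
gripper_force: 29.8
```

Request:
step_arm:
  commands:
    - [0,0,6,0,0,0,0.3]
    - [0,0,20,0,0,0,0.3]
    - [0,0,40,0,0,0,0.3]
    - [0,58,20,0,0,0,0.3]
    - [0,58,0,0,0,0,0.3]
    - [-1,58,0,0,0,0,0.3]
    - [-1,58,0,0,0,0,0.3]
    - [-1,58,-20,0,0,0,0.3]
    - [-2,58,-30,0,0,0,0.3]
    - [0,0,-20,0,0,0,0.3]
    - [0,0,0,0,0,0,0.3]
    - [0,0,0,0,0,0,0.3]

```text
time: 6.02
position: [0.4807, 0.1209, 0.1254]
eef_rot: [0.004, 3.141, -0.0]
wrist_force: [0.6, -0.1, -0.1]
finger_gap: 0.0402
gripper_force: 30.4
```

```bash
cat > look.py <<'E'
import sys
from cell import *
from h import *
f=grab_frame("wrist"); n=sys.argv[1]; cv2.imwrite(f"pics/{n}.png",f["pixels"][:,:,::-1]); np.savez(f"{n}.npz",**f)
s=read_state();print({k:np.round(s[k],4).tolist() for k in("position","eef_rot","wrist_force","finger_gap","time")})
E
python3 look.py w2
```

```text
{'position': [0.481, 0.121, 0.1256], 'eef_rot': [0.0043, 3.1401, 0.0005], 'wrist_force': [0.3393, 0.0246, 0.6971], 'finger_gap': 0.0398, 'time': 6.075}
```

View pics/w2.png

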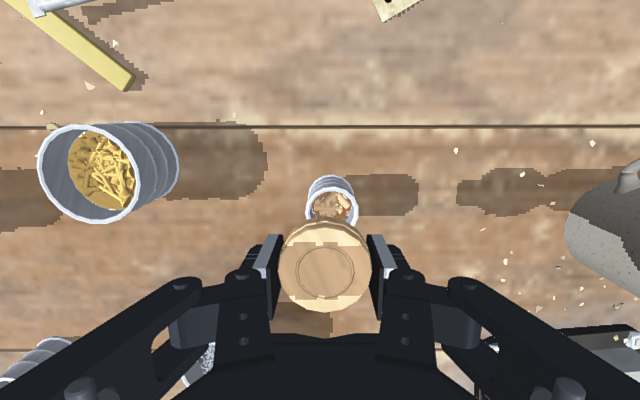

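The lid is held level at (325,267), just above tin d's rim at (332,205). I'll measure both in this view.

```bash
cat > rel.py <<'E'
import sys
from h import *
n,k=sys.argv[1:3]; tx,ty,tz=map(float,sys.argv[3:6])
P=cloud(np.load(n+".npz")); L=LID[k]
q=near(P,(tx,ty),L+.004,tz-.03,tz+.04); zt=np.percentile(q[:,2],90)
t=q[abs(q[:,2]-zt)<.004]; t=t[np.hypot(*(t[:,:2]-np.median(t[:,:2],0)).T)<L+.002]
A=np.c_[t[:,:2]-t[:,:2].mean(0),np.ones(len(t))]; pl=np.linalg.lstsq(A,t[:,2],rcond=None)[0]
(cx,cy),r=cv2.minEnclosingCircle((t[:,:2]*1e3).astype(np.float32))
print("lid top mean",t.mean(0).round(4),"mec",round(cx,1),round(cy,1),round(r,1),"tilt",pl[:2].round(3),"ext",np.ptp(t,0)[:2].round(4))
T=dict(a=(.4527,-.0274),b=(.6053,.0361),c=(.6373,-.1303),d=(.481,.125))[k]
q=near(P,T,R_OUT[k]+.008,RIM[k]-.004,RIM[k]+.005)
if len(q)>12: print("tin",circ(q,R_OUT[k]-.001)[0].round(4),np.percentile(q[:,2],95).round(4),len(q))
E
python3 rel.py w2 d .481 .121 .1256
```

```text
lid top mean [0.4786 0.1005 0.1456] mec 480.2 100.9 11.7 tilt [ 0.027 -1.354] ext [0.0233 0.0033]
tin [0.4799 0.1261] 0.046 456
```

```bash
sed -i 's/^q=near(P,(tx,ty),L+.004.*$/zt=np.median(near(P,(tx,ty),.01,tz-.03,tz+.03)[:,2]); q=near(P,(tx,ty),L+.004,tz-.03,tz+.04)/; s/<.004\]; t=t/<.0025]; t=t/' rel.py
python3 rel.py w2 d .481 .121 .1256
```

```text
lid top mean [0.4783 0.1211 0.13  ] mec 478.1 121.0 22.5 tilt [0.005 0.007] ext [0.0411 0.0414]
tin [0.4799 0.1261] 0.046 456
```

Request:
step_arm:
  commands:
    - [1.5,5,0,0,0,0,0.3]
    - [0,0,-20,0,0,0,0.3]
    - [0,0,-20,0,0,0,0.3]
    - [0,0,-12,0,0,0,0.3]
    - [0,0,-4,0,0,0,0.3]
    - [0,0,-4,0,0,0,0.3]
    - [0,0,-2,0,0,0,0.3]
    - [0,0,-2,0,0,0,0.3]
    - [0,0,-1,0,0,0,0.3]
    - [0,0,-1,0,0,0,0.3]
    - [0,0,0,0,0,0,0.3]

```text
time: 7.45
position: [0.4817, 0.1268, 0.0586]
eef_rot: [0.001, 3.142, 0.0]
wrist_force: [-1.0, -0.4, -0.0]
finger_gap: 0.0396
gripper_force: 30.4
```

Request:
step_arm:
  commands:
    - [0,0,-1,0,0,0,0.3]
    - [0,0,-1,0,0,0,0.3]
    - [0,0,-1,0,0,0,0.3]
    - [0,0,0,0,0,0,0.3]

```text
time: 7.95
position: [0.482, 0.1267, 0.0564]
eef_rot: [0.002, 3.141, 0.001]
wrist_force: [-3.4, -0.5, 12.3]
finger_gap: 0.0399
gripper_force: 31.5
```

Request:
step_arm:
  commands:
    - [0,0,0,0,0,0,0.6]
    - [0,0,0,0,0,0,0.8]
    - [0,0,0,0,0,0,0.9]
    - [0,0,15,0,0,0,1]
    - [0,0,30,0,0,0,1]
    - [0,0,40,0,0,0,1]
    - [0,0,30,0,0,0,1]
    - [0,0,0,0,0,0,1]

```text
time: 8.95
position: [0.4834, 0.1273, 0.1736]
eef_rot: [0.002, 3.137, 0.004]
wrist_force: [-0.0, -0.6, -0.8]
finger_gap: 0.0856
gripper_force: 0.0
```

```bash
python3 look.py w3; python3 rel.py w3 d .481 .126 .055
```

```text
{'position': [0.4823, 0.1271, 0.1721], 'eef_rot': [0.0012, 3.139, 0.0025], 'wrist_force': [-0.5874, 0.0679, 0.2805], 'finger_gap': 0.0854, 'time': 9.0}
lid top mean [0.48   0.1271 0.0612] mec 480.6 127.1 20.4 tilt [0.005 0.001] ext [0.04   0.0402]
```

Request:
step_arm:
  commands:
    - [0,-58,0,0,0,0,1]
    - [0,-58,0,0,0,0,1]
    - [0,-58,0,0,0,0,1]
    - [1,-58,0,0,0,0,1]
    - [0,-58,0,0,0,0,1]
    - [0,-58,0,0,0,0,1]
    - [0,0,-30,0,0,0,1]
    - [0,0,0,0,0,0,1]
    - [0,0,0,0,0,0,1]

```text
time: 10.12
position: [0.4827, -0.2204, 0.1406]
eef_rot: [0.001, -3.141, -0.001]
wrist_force: [-0.1, 0.1, 0.6]
finger_gap: 0.0852
gripper_force: 0.0
```

```bash
python3 look.py w4; python3 rel.py w4 c .4835 -.222 .08
```

```text
{'position': [0.4831, -0.2204, 0.1411], 'eef_rot': [-0.0011, 3.1414, 0.0004], 'wrist_force': [-0.4839, 0.4917, -0.0013], 'finger_gap': 0.0854, 'time': 10.175}
lid top mean [ 0.4818 -0.2221  0.0852] mec 482.9 -222.2 24.9 tilt [ 0.002 -0.   ] ext [0.0493 0.0491]
```

Lid c hasn't moved. I'll descend to z 0.080 and grasp it.

Request:
step_arm:
  commands:
    - [1,-2,-20,0,0,0,1]
    - [0,0,-20,0,0,0,1]
    - [0,0,-14,0,0,0,1]
    - [0,0,-6,0,0,0,1]
    - [0,0,0,0,0,0,0.7]
    - [0,0,0,0,0,0,0.4]
    - [0,0,0,0,0,0,0.4]
    - [0,0,0,0,0,0,0.4]
    - [0,0,0,0,0,0,0.4]
  grip_force: 30

```text
time: 11.3
position: [0.4843, -0.2233, 0.0814]
eef_rot: [0.001, 3.14, -0.0]
wrist_force: [0.2, 0.7, 5.7]
finger_gap: 0.0491
gripper_force: 30.6
```

Request:
step_arm:
  commands:
    - [0,0,6,0,0,0,0.4]
    - [0,0,20,0,0,0,0.4]
    - [0,0,34,0,0,0,0.4]
    - [39,23,0,0,0,0,0.4]
    - [39,23,0,0,0,0,0.4]
    - [39,23,0,0,0,0,0.4]
    - [36,23,0,0,0,0,0.4]
    - [0,0,0,0,0,0,0.4]
    - [0,0,0,0,0,0,0.4]

```text
time: 12.42
position: [0.636, -0.1318, 0.1404]
eef_rot: [-0.002, -3.141, 0.001]
wrist_force: [-0.3, -0.9, 0.2]
finger_gap: 0.0492
gripper_force: 31.2
```

```bash
python3 look.py w5; python3 rel.py w5 c .636 -.131 .142
```

```text
{'position': [0.6356, -0.1323, 0.1405], 'eef_rot': [-0.0036, -3.1405, 0.001], 'wrist_force': [-0.3994, -0.0277, 0.0746], 'finger_gap': 0.0491, 'time': 12.475}
lid top mean [ 0.6332 -0.1315  0.1441] mec 632.8 -131.3 27.0 tilt [0.    0.009] ext [0.0495 0.0514]
tin [ 0.6367 -0.1296] 0.0502 440
```

Request:
step_arm:
  commands:
    - [3,2,0,0,0,0,0.4]
    - [0,0,-25,0,0,0,0.4]
    - [0,0,-22,0,0,0,0.4]
    - [0,0,-15,0,0,0,0.4]
    - [0,0,-5,0,0,0,0.4]
    - [0,0,-4,0,0,0,0.4]
    - [0,0,-3,0,0,0,0.4]
    - [0,0,-2,0,0,0,0.4]
    - [0,0,-1,0,0,0,0.4]
    - [0,0,0,0,0,0,0.4]

```text
time: 13.72
position: [0.6398, -0.1292, 0.0637]
eef_rot: [0.001, 3.141, -0.0]
wrist_force: [0.1, -0.1, -0.9]
finger_gap: 0.0486
gripper_force: 31.2
```

Request:
step_arm:
  commands:
    - [0,0,-1,0,0,0,0.4]
    - [0,0,-1,0,0,0,0.4]
    - [0,0,0,0,0,0,0.4]

```text
time: 14.1
position: [0.6398, -0.1292, 0.0618]
eef_rot: [0.001, 3.142, 0.0]
wrist_force: [-1.1, 0.0, 2.6]
finger_gap: 0.0493
gripper_force: 31.3
```

Request:
step_arm:
  commands:
    - [0,0,-1,0,0,0,0.4]
    - [0,0,0,0,0,0,0.4]

```text
time: 14.35
position: [0.64, -0.1294, 0.0617]
eef_rot: [0.002, 3.141, 0.0]
wrist_force: [-3.3, -0.5, 8.7]
finger_gap: 0.0489
gripper_force: 32.0
```

Request:
step_arm:
  commands:
    - [0,0,0,0,0,0,0.7]
    - [0,0,0,0,0,0,0.85]
    - [0,0,0,0,0,0,0.95]
    - [0,0,15,0,0,0,1]
    - [0,0,30,0,0,0,1]
    - [0,0,40,0,0,0,1]
    - [0,0,20,0,0,0,1]
    - [0,0,0,0,0,0,1]

```text
time: 15.35
position: [0.6407, -0.1294, 0.1673]
eef_rot: [0.001, 3.138, -0.0]
wrist_force: [0.8, -0.2, -0.8]
finger_gap: 0.0855
gripper_force: 0.0
```

```bash
python3 look.py w6; python3 rel.py w6 c .637 -.13 .06
```

```text
{'position': [0.6397, -0.129, 0.1657], 'eef_rot': [0.0009, 3.1411, 0.0004], 'wrist_force': [0.3687, 0.2947, -0.0654], 'finger_gap': 0.0852, 'time': 15.4}
lid top mean [ 0.6372 -0.1293  0.0654] mec 638.1 -129.1 25.0 tilt [0.    0.002] ext [0.0488 0.0493]
tin [ 0.6342 -0.1296] 0.0528 16
```

Request:
step_arm:
  commands:
    - [-39,-23,0,0,0,0,1]
    - [-39,-23,0,0,0,0,1]
    - [-39,-23,0,0,0,0,1]
    - [-38,-23,0,0,0,0,1]
    - [0,0,-30,0,0,0,1]
    - [0,0,-15,0,0,0,1]
    - [0,0,0,0,0,0,1]
    - [0,0,0,0,0,0,1]

```text
time: 16.4
position: [0.4853, -0.221, 0.1207]
eef_rot: [0.0, -3.142, 0.0]
wrist_force: [0.8, 0.0, -0.2]
finger_gap: 0.0855
gripper_force: 0.0
```

```bash
python3 look.py w7; python3 rel.py w7 b .484 -.2205 .052
```

```text
{'position': [0.4855, -0.2211, 0.121], 'eef_rot': [0.0001, 3.1409, -0.0005], 'wrist_force': [-0.1165, 1.2008, 0.4844], 'finger_gap': 0.0854, 'time': 16.45}
lid top mean [ 0.482  -0.2204  0.0572] mec 483.2 -220.3 29.6 tilt [-0.001  0.   ] ext [0.0583 0.0583]
```

Request:
step_arm:
  commands:
    - [-0.5,0.5,-25,0,0,0,1]
    - [0,0,-25,0,0,0,1]
    - [0,0,-13,0,0,0,1]
    - [0,0,-6,0,0,0,1]
    - [0,0,0,0,0,0,0.8]
    - [0,0,0,0,0,0,0.5]
    - [0,0,0,0,0,0,0.5]
    - [0,0,0,0,0,0,0.5]
    - [0,0,0,0,0,0,0.5]
  grip_force: 30

```text
time: 17.58
position: [0.4848, -0.221, 0.0525]
eef_rot: [0.002, 3.14, -0.0]
wrist_force: [-1.1, 1.6, 6.3]
finger_gap: 0.0578
gripper_force: 32.5
```

Request:
step_arm:
  commands:
    - [0,0,6,0,0,0,0.5]
    - [0,0,30,0,0,0,0.5]
    - [0,0,44,0,0,0,0.5]
    - [24,51,10,0,0,0,0.5]
    - [24,51,0,0,0,0,0.5]
    - [24,51,0,0,0,0,0.5]
    - [24,51,0,0,0,0,0.5]
    - [24,51,0,0,0,0,0.5]
    - [0,0,0,0,0,0,0.5]
    - [0,0,0,0,0,0,0.5]

```text
time: 18.82
position: [0.6038, 0.034, 0.1415]
eef_rot: [-0.001, -3.141, 0.001]
wrist_force: [-0.5, -0.1, 0.2]
finger_gap: 0.0577
gripper_force: 32.4
```

```bash
python3 look.py w8; python3 rel.py w8 b .603 .033 .142
```

```text
{'position': [0.6037, 0.0329, 0.1416], 'eef_rot': [-0.0036, -3.1411, 0.0013], 'wrist_force': [-0.5725, 0.0585, -0.6243], 'finger_gap': 0.058, 'time': 18.875}
lid top mean [0.6006 0.0342 0.1462] mec 600.2 33.9 31.4 tilt [-0.001 -0.   ] ext [0.058  0.0609]
tin [0.6045 0.0369] 0.0541 464
```

Request:
step_arm:
  commands:
    - [3,2.5,0,0,0,0,0.5]
    - [0,0,-25,0,0,0,0.5]
    - [0,0,-20,0,0,0,0.5]
    - [0,0,-15,0,0,0,0.5]
    - [0,0,-5,0,0,0,0.5]
    - [0,0,-4,0,0,0,0.5]
    - [0,0,-3,0,0,0,0.5]
    - [0,0,-2,0,0,0,0.5]
    - [0,0,-1,0,0,0,0.5]
    - [0,0,-1,0,0,0,0.5]
    - [0,0,0,0,0,0,0.5]

```text
time: 20.25
position: [0.6072, 0.0368, 0.0656]
eef_rot: [-0.001, -3.142, -0.0]
wrist_force: [0.6, 0.4, -0.9]
finger_gap: 0.0583
gripper_force: 32.4
```

Request:
step_arm:
  commands:
    - [0,0,-1,0,0,0,0.5]
    - [0,0,0,0,0,0,0.5]

```text
time: 20.5
position: [0.6073, 0.0369, 0.0646]
eef_rot: [0.001, 3.142, 0.0]
wrist_force: [-0.8, -0.5, -0.6]
finger_gap: 0.0582
gripper_force: 32.5
```

Request:
step_arm:
  commands:
    - [0,0,-1,0,0,0,0.5]
    - [0,0,-0.5,0,0,0,0.5]
    - [0,0,0,0,0,0,0.5]

```text
time: 20.88
position: [0.6074, 0.0368, 0.0645]
eef_rot: [0.002, 3.141, 0.001]
wrist_force: [-3.0, -0.2, 12.5]
finger_gap: 0.0578
gripper_force: 33.6
```

Request:
step_arm:
  commands:
    - [0,0,0,0,0,0,0.8]
    - [0,0,0,0,0,0,0.9]
    - [0,0,0,0,0,0,1]
    - [0,0,15,0,0,0,1]
    - [0,0,30,0,0,0,1]
    - [0,0,40,0,0,0,1]
    - [0,0,20,0,0,0,1]
    - [0,0,0,0,0,0,1]

```text
time: 21.88
position: [0.6086, 0.0368, 0.1706]
eef_rot: [0.002, 3.137, 0.002]
wrist_force: [-0.5, 0.9, -0.1]
finger_gap: 0.0852
gripper_force: 0.0
```

```bash
python3 look.py w9; python3 rel.py w9 b .605 .036 .064
```

```text
{'position': [0.6076, 0.0369, 0.1691], 'eef_rot': [0.0012, 3.1399, 0.0009], 'wrist_force': [0.5579, -0.3041, -1.1058], 'finger_gap': 0.0856, 'time': 21.925}
lid top mean [0.6048 0.0371 0.0692] mec 605.9 37.1 29.5 tilt [0.001 0.001] ext [0.0579 0.0581]
tin [0.6019 0.0369] 0.0567 15
```

Request:
step_arm:
  commands:
    - [-24,-51,0,0,0,0,1]
    - [-24,-51,0,0,0,0,1]
    - [-24,-51,0,0,0,0,1]
    - [-25,-51,0,0,0,0,1]
    - [-25,-51,0,0,0,0,1]
    - [0,0,-40,0,0,0,1]
    - [0,0,-40,0,0,0,1]
    - [0,0,0,0,0,0,1]
    - [0,0,0,0,0,0,1]

```text
time: 23.05
position: [0.4854, -0.2184, 0.0887]
eef_rot: [-0.002, -3.142, 0.0]
wrist_force: [1.2, -0.1, -0.2]
finger_gap: 0.0854
gripper_force: 0.0
```

```bash
python3 look.py w10; python3 rel.py w10 a .484 -.219 .024
```

```text
{'position': [0.4859, -0.2185, 0.0892], 'eef_rot': [0.0011, 3.1403, -0.0008], 'wrist_force': [0.3148, 0.2731, -0.7991], 'finger_gap': 0.0854, 'time': 23.1}
lid top mean [ 0.4825 -0.2189  0.0292] mec 484.1 -218.8 33.9 tilt [-0.001  0.001] ext [0.0674 0.0671]
tin [ 0.4525 -0.0277] 0.0573 401
```

Request:
step_arm:
  commands:
    - [-0.5,0,-25,0,0,0,1]
    - [0,0,-20,0,0,0,1]
    - [0,0,-14,0,0,0,1]
    - [0,0,-6,0,0,0,1]
    - [0,0,0,0,0,0,0.8]
    - [0,0,0,0,0,0,0.6]
    - [0,0,0,0,0,0,0.6]
    - [0,0,0,0,0,0,0.6]
    - [0,0,0,0,0,0,0.6]
  grip_force: 30

```text
time: 24.22
position: [0.4852, -0.2184, 0.0238]
eef_rot: [0.002, 3.141, -0.0]
wrist_force: [-1.7, 0.7, 6.4]
finger_gap: 0.067
gripper_force: 34.0
```

Request:
step_arm:
  commands:
    - [0,0,6,0,0,0,0.6]
    - [0,0,34,0,0,0,0.6]
    - [0,0,50,0,0,0,0.6]
    - [-8,48,30,0,0,0,0.6]
    - [-8,48,0,0,0,0,0.6]
    - [-8,48,0,0,0,0,0.6]
    - [-8,46,0,0,0,0,0.6]
    - [0,0,0,0,0,0,0.6]
    - [0,0,0,0,0,0,0.6]

```text
time: 25.35
position: [0.4529, -0.0286, 0.1434]
eef_rot: [0.001, 3.141, -0.0]
wrist_force: [-0.6, -0.8, -0.3]
finger_gap: 0.0668
gripper_force: 34.1
```

```bash
python3 look.py w11; python3 rel.py w11 a .453 -.028 .144
```

```text
{'position': [0.4529, -0.0293, 0.1433], 'eef_rot': [0.0034, 3.1411, -0.0006], 'wrist_force': [0.4153, -0.4386, -0.7765], 'finger_gap': 0.067, 'time': 25.4}
lid top mean [ 0.4495 -0.0284  0.1487] mec 449.1 -28.2 36.0 tilt [ 0. -0.] ext [0.0658 0.0702]
tin [ 0.4518 -0.0264] 0.0584 534
```

Request:
step_arm:
  commands:
    - [2,2,0,0,0,0,0.6]
    - [0,0,-25,0,0,0,0.6]
    - [0,0,-20,0,0,0,0.6]
    - [0,0,-13,0,0,0,0.6]
    - [0,0,-5,0,0,0,0.6]
    - [0,0,-4,0,0,0,0.6]
    - [0,0,-3,0,0,0,0.6]
    - [0,0,-2,0,0,0,0.6]
    - [0,0,-1,0,0,0,0.6]
    - [0,0,-1,0,0,0,0.6]
    - [0,0,0,0,0,0,0.6]

```text
time: 26.78
position: [0.4547, -0.0262, 0.0691]
eef_rot: [0.001, 3.142, 0.0]
wrist_force: [-0.6, 0.2, -0.7]
finger_gap: 0.0667
gripper_force: 34.1
```

Request:
step_arm:
  commands:
    - [0,0,-1,0,0,0,0.6]
    - [0,0,-0.5,0,0,0,0.6]
    - [0,0,0,0,0,0,0.6]

```text
time: 27.15
position: [0.4548, -0.0262, 0.0681]
eef_rot: [0.002, 3.141, 0.001]
wrist_force: [-1.7, 0.1, 7.6]
finger_gap: 0.067
gripper_force: 35.0
```

Request:
step_arm:
  commands:
    - [0,0,0,0,0,0,0.8]
    - [0,0,0,0,0,0,0.9]
    - [0,0,0,0,0,0,1]
    - [0,0,0,0,0,0,1]
    - [0,0,15,0,0,0,1]
    - [0,0,30,0,0,0,1]
    - [0,0,40,0,0,0,1]
    - [0,0,40,0,0,0,1]
    - [0,0,60,0,0,0,1]
    - [0,0,0,0,0,0,1]

```text
time: 28.4
position: [0.4573, -0.0265, 0.2575]
eef_rot: [0.002, 3.132, 0.004]
wrist_force: [-0.2, -0.5, -0.7]
finger_gap: 0.0855
gripper_force: 0.0
```

```bash
python3 look.py w12; python3 rel.py w12 a .453 -.027 .068; python3 - <<'E'
from cell import *
from h import *
f=grab_frame("side"); cv2.imwrite("pics/s2.png",f["pixels"][:,:,::-1])
P=cloud(f)
for k,T in dict(a=(.4527,-.0274),b=(.6053,.0361),c=(.6373,-.1303),d=(.481,.125)).items():
    q=near(P,T,LID[k]+.004,RIM[k]+.012,RIM[k]+.022)
    if len(q): 
        A=np.c_[q[:,:2]-q[:,:2].mean(0),np.ones(len(q))];print(k,q.mean(0).round(4),"expect",RIM[k]+.016,np.linalg.lstsq(A,q[:,2],rcond=None)[0][:2].round(3))
E
```

```text
{'position': [0.4558, -0.0262, 0.2552], 'eef_rot': [0.0014, 3.1365, 0.0032], 'wrist_force': [-0.4574, -0.387, -0.0398], 'finger_gap': 0.0856, 'time': 28.45}
lid top mean [ 0.4524 -0.026   0.0737] mec 453.4 -26.1 33.8 tilt [0.003 0.003] ext [0.0673 0.0664]
a [ 0.4537 -0.0291  0.0716] expect 0.07200000000000001 [0.003 0.009]
b [0.6058 0.0344 0.067 ] expect 0.068 [-0.002  0.003]
c [ 0.6379 -0.1313  0.0632] expect 0.064 [0.006 0.013]
d [0.481  0.1243 0.0589] expect 0.06 [0.002 0.017]
```

View pics/s2.png

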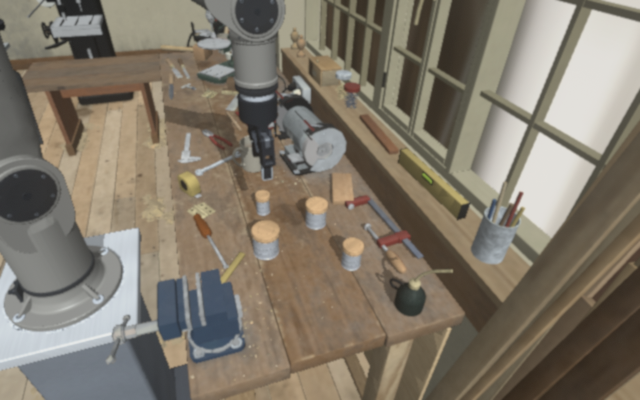

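The side view shows all four lids level and home: a (265,231), b (316,206), c (352,244), d (262,196). The oil can, at (409,295), hasn't moved, and the gripper is clear of everything.

```bash
python3 -c "
from cell import *
print(job_done())"
```

```text
the job is handed in; nothing more can be done
None
```

All four lids are on their matching tins, level and fully home by the final camera check. I never touched the tins' surroundings, the mug or the oil can, and the job was handed in at about 28.5 s; no verdict came back.

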